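# Swing the bench magnifier over the spectacles

## Robot

A 6-joint arm with a two-finger parallel gripper is mounted at the origin on the work surface. World frame = base frame: x ahead of the robot, y to its left, z up, the work surface at z = 0. Lengths are in mm, angles in rad, forces in N, time in s.
With the tool pointing down it reaches from about 350 to 875 mm from the base axis. Payload 4.2 kg.
Tool frame: the origin (TCP) lies midway between the tips of the shut fingers; the grasp point (between the pads) lies 19 mm behind it (arm.tcp_to_grasp is the distance from the TCP to the grasp point, in mm); z points along the fingers, y is the line along which they close (so a half turn about z gives the same grasp; the last joint's range is limited). The gripper opens to 85 mm and grips with 20 to 120 N. Pads are 22 mm wide; open, the fingers measure 114 mm over their backs; the gripper's body (76 mm by 85 mm) begins 54 mm behind the grasp point. The pads swing forward as they close: fully open they stand 13 mm farther back than shut.
Start: joints at [-0.861, 0.385, 0.008, 0, -1.194, -0.259], TCP at [272.315, -562.533, 231.312] pointing down, gripper open.
Joint ranges: [-3.14, 3.14], [-1.21, 2.06], [-1.07, 1.41], [-3.16, 2.05], [-2.99, -0.16], [-3.1, 3.1]. Speed limits (rad/s): [2.79, 2.79, 3.14, 3.14, 3.14, 3.14].

## Interface

Orientations are given as a unit quaternion [x, y, z, w].
In Python, from bench import arm, get_image gives the robot as it stands.
- The arm moves only by the tool drive_tool, never from a script. Its argument "deltas" is a list of rows, each a list of 2 entries, a list of its own where there are three numbers: the shift along the tool's x, y, z in cm, then the turn, a rotation vector about the tool's x, y, z in degrees. In form: [[[x, y, z], [ax, ay, az]], ...]. A call has 1 to 12 rows; each row shifts and turns the commanded pose from where the row before left it, along the tool's axes as they then stand; what a row does not reach is not made up. A row lasts 1/10 s, in which the tool goes at most 50 mm and 8.59 degrees, less where a joint would pass 70% of its speed; a pose out of reach is approached as far as the arm can. A call with a gripper value outside its range is refused whole. "claw" is the finger opening in cm, from 0 to 8.54, set as the call begins (left out, the last holds). The fingers move at their own pace and stop on an object; the grip force is fixed at half the most. Time passes only in rows, so rows that do not move let the fingers close. It gives the time, the measured TCP pose, the force, the opening and the grip force at its end, in the units of the state.
- arm.read_state(): the state, without advancing time (a new reading comes with each control period).
- get_image(name): name is "scene" or "top"; returns a dict with "img" (400x640x3 uint8, red, green, blue), "fx", "fy", "cx", "cy" (pixels), "eye" and "orientation" of the camera in the world. Camera axes: x right, y down, z forward; pixel columns grow to the right and rows downward; lengths in mm; the calibration is good to about 2 mm. A picture is of the moment at which its call begins. There is no depth.
- arm.job_done(): hands the job in; it is judged then, once.
The state is a dict: "clock": time; "joints": joint angles; "joint_vel": joint speeds; "joint_efforts": joint torques, N m; "position": TCP position; "ee_rot": TCP orientation; "contact_force": force on the tool from outside, world axes, zero at the start; "wrist_torque": the same for the moment, N m; "gripper_width": finger opening in mm; "grasp_force": force on a finger pad.
Only numpy, scipy, OpenCV 4.12 (cv2) and the standard library are available. Lean on these libraries where they do the work, as an engineer would, in place of code of your own. Each camera call takes 0.05 s, during which the arm holds its last target. There are 200 camera calls.

## Task

Bring the bench magnifier over the folded black spectacles lying on the bench, ready to inspect them: push its horizontal arm round on the post with a fingertip until the round lens is centred over the spectacles, with the bridge of the frame in the middle of the glass, then take the hand away. Do not grip, lift, slide or tip the magnifier, push it gently, and keep off the glass. Leave the spectacles, the case, the jar and the screwdriver just as they lie.

Things in the scene. Friction and masses are not known exactly. Their poses are not given: they have to be found in the camera images.
- magnifier: The stand of the bench magnifier, loose on the bench: a cream round weighted foot 190 mm across and 27 mm high with a steel post 17 mm thick, 3 kg. Origin on the post's axis at the underside of the foot, z up. A side push of about 10 N or more at the arm's height tips or slides it.
- swing (a joint): Swing of the magnifier's arm about the vertical post, rad. At 0 the arm points along the stand's own -x axis; it grows as the arm turns anticlockwise seen from above. Stops at -1.3 and 1.3. The friction hinge (0.14 N m, about 1 N at 140 mm from the pivot) lets the arm stay wherever it is left, and it does not coast.
- pivot (a point): Point on the post's axis at the mid-height of the arm, 205 mm above the bench. The hub around it is 38 mm across, with a black knob on top reaching 35 mm above this point.
- bar_mid (a point): Point on the centre line of the arm, 140 mm from the pivot, 205 mm above the bench: a good place to push. The arm is a straight level cream bar 16 mm wide and 12 mm high, free from 20 mm to 175 mm from the pivot, where the yoke (30 mm wide) and the lens ring begin.
- glass: The magnifier's clear round lens, 119 mm across and 8 mm thick, level, set in a cream ring 140 mm across and 26 mm high (192 to 218 mm above the bench) at the arm's end. Origin on the lens axis, at the glass's underside, 260 mm from the pivot axis along the arm. Turns with the arm.
- spectacles: The folded black spectacle frame, loose on the bench, front uppermost: two empty rims and a bridge, 140 mm wide (along its y), 46 mm deep (along its x), 22 mm high, 30 g. Origin on the bench under the middle of the bridge. It lies under the circle on which the lens centre swings, within about 10 mm of it.
- case: Closed blue spectacle case, 150 mm long (along its y), 60 mm wide, 40 mm high, loose, under the lens's sweep. Origin at the centre of its underside. Leave alone.
- jar: Small clear jar with a white lid, 48 mm across, 50 mm high, loose, under the lens's sweep. Origin at the centre of its underside. Leave alone.
- screwdriver: Black-handled screwdriver 130 mm long lying on the bench beside the magnifier's foot, along its own x. Leave alone.
Mind the look-alikes: they are no part of the job. Leave any purple look-alike of the spectacles alone.

How it is judged:
By the outcome, as a careful person would: the job done as asked, in the order asked, and still so for the second after the job is handed in, with the robot touching nothing.
It also fails if it takes over 48 s, if anything falls off the work surface, if the arm or the gripper's body presses on something with over 40 N, if the wrist force passes 120 N, or if a joint passes its speed limit or range.

## Working session

There is one attempt and no reset: what is moved stays moved. The work goes in short steps, Python scripts to look and compute and a tool call to move; the robot and the scene stay as the last step left them, time stands still between calls to the robot, and variables do not carry over. Pictures are saved under pics/ and viewed, at most 10 in all, crops included, and the job is handed in when it is done.

Besides the shell and the picture viewer there is one more tool, called after "Call:" by a JSON object that holds its "name" and its "arguments". drive_tool: Moves the arm, as the interface text tells. Its arguments: {"type":"object","properties":{"deltas":{"type":"array"},"claw":{"type":"number"}},"required":["deltas"]}

```bash
mkdir -p pics
cat > h.py <<'E'
import numpy as np, cv2
from scipy.spatial.transform import Rotation as R
from bench import arm, get_image
def ray(c,u,v,z):
    d=R.from_quat(c["orientation"]).apply([(u-c["cx"])/c["fx"],(v-c["cy"])/c["fy"],1]); e=np.array(c["eye"])
    return e+d*(z-e[2])/d[2]
def proj(c,p):
    q=R.from_quat(c["orientation"]).inv().apply(np.array(p)-np.array(c["eye"])); return q[0]/q[2]*c["fx"]+c["cx"],q[1]/q[2]*c["fy"]+c["cy"]
E
python3 - <<'E'
from h import *
for n in("scene","top"):
    c=get_image(n); cv2.imwrite(f"pics/{n}0.png",c["img"][:,:,::-1]); print(n,c["fx"],c["cx"],c["cy"],c["eye"],c["orientation"])
print(arm.read_state())
E
```

```text
scene 442.60449444161986 318.302762624053 198.57305425113586 [ 998.20977366 -337.82693395  856.43686594] [ 0.8656278   0.39910771 -0.12757034 -0.27409371]
top 398.90313214718356 313.5785275922168 201.73476036219733 [ 431.20889268    3.58745395 1055.66399915] [-0.70338396  0.70456503 -0.06633576  0.06662349]
{'clock': 0.1, 'joints': array([-8.61398885e-01,  3.85505767e-01,  6.76209813e-03, -4.34002017e-04,
       -1.19401625e+00, -2.58626413e-01]), 'joint_vel': array([-0.00032777, -0.00170419,  0.00172519,  0.00137756, -0.00101603,
        0.0006007 ]), 'joint_efforts': array([-3.01281916e-04, -3.93319130e+01,  1.88928759e+01,  4.19791326e+00,
       -2.59385590e-03,  8.45377794e-07]), 'position': array([ 272.0880283 , -562.08314714,  230.31521491]), 'ee_rot': array([-2.23404015e-01,  9.74725418e-01,  9.62878371e-04, -2.78329525e-04]), 'contact_force': array([ 0.9692159 , -0.24134693, -0.67777714]), 'wrist_torque': array([-0.01243059,  0.02312162,  0.00961573]), 'grasp_force': 0.0, 'gripper_width': 85.5844976483595}
```

View pics/scene0.png

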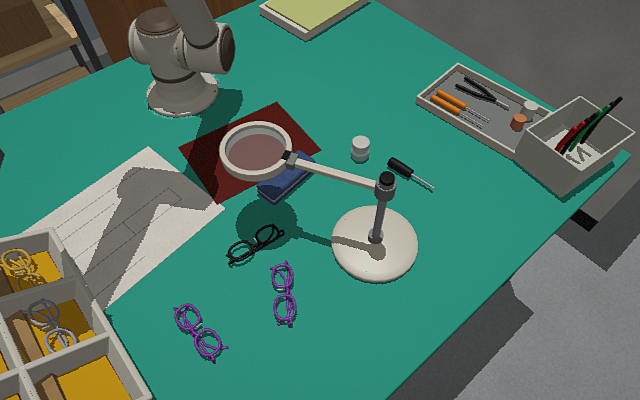

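View pics/top0.png

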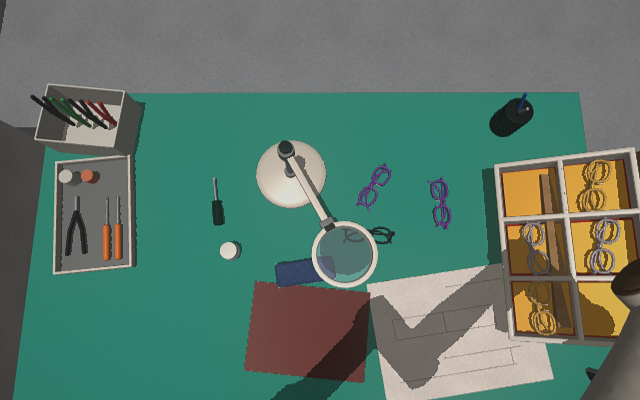

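The scene picture shows the black spectacles at about (255,243), the ring at (256,150) and the hub at (385,185). In the top picture the foot is at (291,173), the ring is at (345,253), and the spectacles, at about (370,236), are partly under the lens. The purple look-alikes lie to the right.

```bash
cat > m.py <<'E'
from h import *
def ell(mask):
    cs,_=cv2.findContours(mask,cv2.RETR_EXTERNAL,cv2.CHAIN_APPROX_NONE); return max(cs,key=cv2.contourArea)
S=get_image("scene");T=get_image("top")
# foot (cream) in top & scene: max-blob in a window ; upper rim z=27
for n,c,(x0,y0,x1,y1) in (("top",T,(250,130,335,212)),("scene",S,(325,200,425,290))):
    h=cv2.cvtColor(c["img"],cv2.COLOR_RGB2HSV); m=np.zeros(h.shape[:2],np.uint8)
    m[y0:y1,x0:x1]=((h[...,1]<70)&(h[...,2]>110))[y0:y1,x0:x1]*255
    k=cv2.convexHull(ell(m))[:,0]; P=np.array([ray(c,u,v,24)[:2] for u,v in k]); 
    (cx,cy),r=cv2.minEnclosingCircle(P.astype(np.float32)); print(n,"foot",cx,cy,2*r)
# glass hole: inner boundary of ring; seed by flood of cream
for n,c,(x0,y0,x1,y1) in (("top",T,(308,217,382,290)),("scene",S,(212,112,298,185))):
    h=cv2.cvtColor(c["img"],cv2.COLOR_RGB2HSV); m=np.zeros(h.shape[:2],np.uint8)
    m[y0:y1,x0:x1]=((h[...,1]<75)&(h[...,2]>90))[y0:y1,x0:x1]*255
    cs,_=cv2.findContours(m,cv2.RETR_EXTERNAL,cv2.CHAIN_APPROX_NONE); k=max(cs,key=cv2.contourArea)[:,0]
    k=cv2.convexHull(k)[:,0]
    for z in(205,218):
        P=np.array([ray(c,u,v,z)[:2] for u,v in k],np.float32); print(n,"ring",z,cv2.minEnclosingCircle(P))
# black specs in scene
h=cv2.cvtColor(S["img"],cv2.COLOR_RGB2HSV)
m=np.zeros(h.shape[:2],np.uint8); m[218:270,222:290]=(h[218:270,222:290,2]<38)*255
ys,xs=np.nonzero(m); P=np.array([ray(S,u,v,16)[:2] for u,v in zip(xs,ys)],np.float32); r=cv2.minAreaRect(P); print("specs",len(xs),r)
a=cv2.resize(S["img"][210:275,215:300,::-1],None,fx=8,fy=8,interpolation=cv2.INTER_CUBIC)
cv2.imwrite("pics/specs.png",a)
E
python3 m.py
```

```text
top foot 688.5836791992188 53.690975189208984 226.8615264892578
scene foot 713.3658447265625 60.98294448852539 187.2130584716797
top ring 205 ((490.40972900390625, -53.039241790771484), 82.82665252685547)
top ring 218 ((489.5051574707031, -52.17362594604492), 81.56058502197266)
scene ring 205 ((484.4312744140625, -48.9610595703125), 85.07109832763672)
scene ring 218 ((494.6842041015625, -54.72563934326172), 83.37342071533203)
specs 422 ((542.2535400390625, -137.13278198242188), (138.38404846191406, 45.81691360473633), 85.46021270751953)
```

View pics/specs.png

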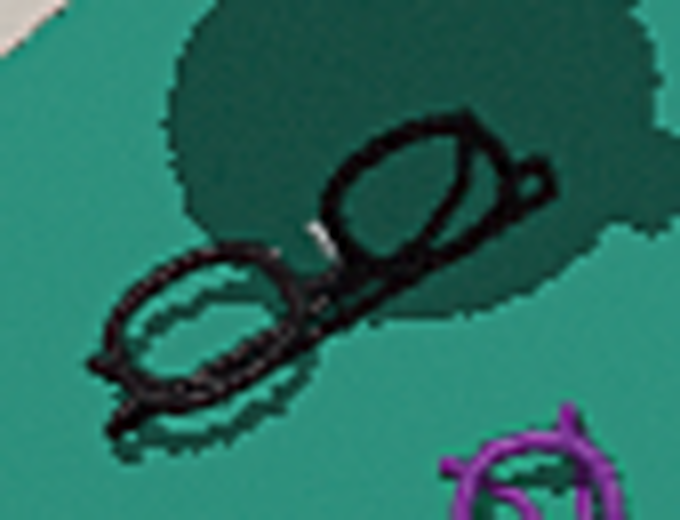

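The crop shows the whole frame, with its bridge at about (320,283) in the crop, which is scene pixel (255,245.4). Next I'll refine the pivot, ring and bridge.

```bash
cat > n.py <<'E'
from h import *
from scipy.optimize import least_squares
def fit(P):
    f=lambda q:np.hypot(P[:,0]-q[0],P[:,1]-q[1])-q[2]
    return least_squares(f,[*np.median(P,0),70],loss="soft_l1",f_scale=1.5).x.round(1)
def hull(c,w,z,big):
    x0,y0,x1,y1=w; h=cv2.cvtColor(c["img"],cv2.COLOR_RGB2HSV).astype(int); m=np.zeros(h.shape[:2],np.uint8)
    g=((h[...,1]<75)&(h[...,2]>big)) ; m[y0:y1,x0:x1]=g[y0:y1,x0:x1]*255
    cs,_=cv2.findContours(m,cv2.RETR_EXTERNAL,cv2.CHAIN_APPROX_NONE); k=max(cs,key=cv2.contourArea)[:,0]
    k=k[(k[:,0]>x0+1)&(k[:,0]<x1-2)&(k[:,1]>y0+1)&(k[:,1]<y1-2)]
    return np.array([ray(c,u+0.0,v+0.0,z)[:2] for u,v in k])
def knob(c,w):
    x0,y0,x1,y1=w; g=(c["img"][y0:y1,x0:x1].max(2)<60).astype(np.uint8); n,l,s,q=cv2.connectedComponentsWithStats(g)
    i=1+np.argmax(s[1:,4]); return q[i]+[x0,y0],s[i]
def tri(c1,p1,c2,p2):
    A=[];b=[];
    for c,p in((c1,p1),(c2,p2)):
        e=np.array(c["eye"]); d=ray(c,*p,0)-e; d/=np.linalg.norm(d); M=np.eye(3)-np.outer(d,d); A.append(M);b.append(M@e)
    return np.linalg.lstsq(np.vstack(A),np.hstack(b),rcond=None)[0]
E
cat > n1.py <<'E'
from n import *
S=get_image("scene");T=get_image("top")
print("foot T",fit(hull(T,(250,137,332,213),15,120)),"S",fit(hull(S,(325,203,425,290),15,120)))
print("ring T",fit(hull(T,(305,212,385,295),205,120)),"S",fit(hull(S,(212,112,300,190),205,120)))
a,s=knob(T,(272,135,302,165));b,t=knob(S,(370,165,402,200));print("knob",a,s,b,t,tri(S,b,T,a))
for z in(16,20): print("bridge",z,ray(S,255,245.4,z))
E
python3 n1.py
```

```text
foot T [691.3  76.2  79.6] S [715.4  65.6  88.3]
ring T [481.7 -60.8  70.1] S [477.  -54.1  63.7]
knob [284.96212121 146.88636364] [  7   6  14  13 132] [386.35885167 179.33971292] [  8   6  17  19 209] [709.02826439  65.70438556 232.17141599]
bridge 16 [ 551.37258532 -139.00880473   16.        ]
bridge 20 [ 553.49927541 -139.9550656    20.        ]
```

Pivot is (709,66) and the lens centre is (482,-61), 260 mm from it, which matches the given size. The bridge is at (552,-139.5), 258 mm from the pivot. The swing needed is about +23.5°. I'll approach high, with the claw shut.

Call:
{"name": "drive_tool", "arguments": {"deltas": [[[0,0,-3],[0,0,0]],[[0,0,-3],[0,0,0]],[[0,0,-3],[0,0,0]],[[-2.2,1.75,0],[0,0,0]],[[-2.2,1.75,0],[0,0,0]],[[-2.2,1.75,0],[0,0,0]],[[-2.2,1.75,0],[0,0,0]],[[-2.2,1.75,0],[0,0,0]],[[-2.2,1.75,0],[0,0,0]],[[-2.2,1.75,0],[0,0,0]],[[-2.2,1.75,0],[0,0,0]],[[-2.2,1.75,0],[0,0,0]]], "claw": 0}}

```text
clock: 1.5
position: [382.2, -333.4, 321.4]
ee_rot: [-0.223, 0.975, -0.0, 0.0]
contact_force: [-0.3, -0.5, -0.0]
gripper_width: 0.0
grasp_force: 0.0
```

Call:
{"name": "drive_tool", "arguments": {"deltas": [[[-2.2,1.75,0],[0,0,0]],[[-2.2,1.75,0],[0,0,0]],[[-2.2,1.75,0],[0,0,0]],[[-2.2,1.75,0],[0,0,0]],[[-2.2,1.75,0],[0,0,0]],[[-2.2,1.75,0],[0,0,0]],[[-2.2,1.75,0],[0,0,0]],[[-2.2,1.75,0],[0,0,0]],[[-2.2,1.75,0],[0,0,0]],[[-2.2,1.75,0],[0,0,0]],[[0,0,0],[0,0,0]],[[0,0,0],[0,0,0]]]}}

```text
clock: 2.7
position: [503.6, -80.8, 321.1]
ee_rot: [-0.224, 0.975, 0.0, -0.0]
contact_force: [0.1, -1.1, 0.1]
gripper_width: 0.0
grasp_force: 0.0
```

Call:
{"name": "drive_tool", "arguments": {"deltas": [[[-2.1,1.65,0],[0,0,0]],[[-2.1,1.65,0],[0,0,0]],[[-2.1,1.65,0],[0,0,0]],[[-2.1,1.65,0],[0,0,0]],[[-2.1,1.65,0],[0,0,0]],[[0,0,0],[0,0,0]],[[0,0,0],[0,0,0]]]}}

```text
clock: 3.4
position: [562.0, 38.2, 321.1]
ee_rot: [-0.223, 0.975, -0.0, -0.0]
contact_force: [-0.8, -0.1, -0.7]
gripper_width: 0.1
grasp_force: 0.0
```

Run:
```python
from h import *
T=get_image("top");S=get_image("scene")
a=np.hstack([cv2.resize(c["img"][y:y+150,x:x+100,::-1],None,fx=4,fy=4,interpolation=cv2.INTER_CUBIC) for c,x,y in((T,310,150),(S,290,100))])
cv2.imwrite("pics/a1.png",a); print(arm.read_state()["position"],proj(T,(552,-139.5,18)))
```

```text
[561.79868654  37.71114316 321.49134909] (np.float64(368.5094655201077), np.float64(230.5839060904081))
```

View pics/a1.png

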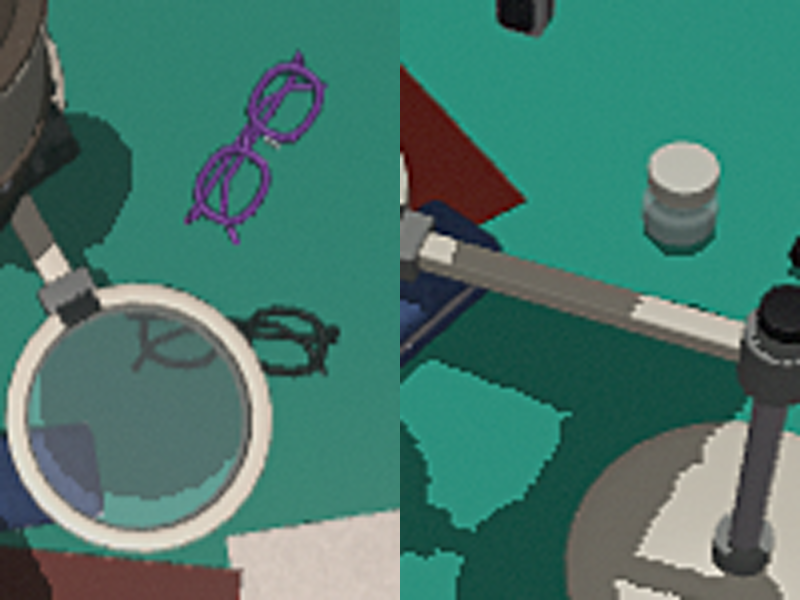

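The left half shows the lens ring with the spectacles partly under it, and my bridge point falls at crop (234,322), midway between the two rims. The gripper stands clear of the bar, on its left. Next: descend, then make contact.

Call:
{"name": "drive_tool", "arguments": {"deltas": [[[0,0,2.2],[0,0,0]],[[0,0,2.2],[0,0,0]],[[0,0,2.2],[0,0,0]],[[0,0,2.2],[0,0,0]],[[0,0,2.1],[0,0,0]],[[0,0,2],[0,0,-3]],[[0,0,0],[0,0,0]],[[0,-0.5,0],[0,0,0]],[[0,-0.5,0],[0,0,0]],[[0,-0.5,0],[0,0,0]],[[0,0,0],[0,0,0]]]}}

```text
clock: 4.6
position: [570.2, 25.1, 193.2]
ee_rot: [-0.248, 0.969, -0.0, 0.001]
contact_force: [-0.7, 0.9, -0.7]
gripper_width: -0.1
grasp_force: 0.0
```

Run:
```python
from h import *
s=arm.read_state(); print(s["position"],R.from_quat(s["ee_rot"]).as_matrix()[:,:2].T.round(3),s["contact_force"])
p=s["position"][:2]-np.array([709,65.7]); print(np.hypot(*p),np.degrees(np.arctan2(p[1],p[0])))
```

```text
[570.20578563  25.08360789 193.20129098] [[-0.877 -0.481 -0.002]
 [-0.481  0.877 -0.   ]] [-0.65352365  0.89504229 -0.67532058]
144.61509344370015 -163.68854492168543
```

Call:
{"name": "drive_tool", "arguments": {"deltas": [[[0,-0.3,0],[0,0,0]],[[0,-0.2,0],[0,0,0]],[[0,-0.2,0],[0,0,0]],[[0,-0.2,0],[0,0,0]],[[0.04,-0.25,0],[0,0,-1]],[[0.04,-0.25,0],[0,0,-1]],[[0.04,-0.25,0],[0,0,-1]],[[0.04,-0.25,0],[0,0,-1]],[[0.04,-0.25,0],[0,0,-1]],[[0.04,-0.25,0],[0,0,-1]],[[0.04,-0.25,0],[0,0,-1]],[[0.04,-0.25,0],[0,0,-1]]]}}

```text
clock: 5.8
position: [581.9, -0.9, 192.3]
ee_rot: [-0.317, 0.949, 0.0, 0.0]
contact_force: [-0.2, 1.4, -1.0]
gripper_width: 0.3
grasp_force: 0.5
```

```bash
cat > q.py <<'E'
from n import *
s=arm.read_state(); pv=np.array([709,65.7]);p=s["position"][:2]-pv; M=R.from_quat(s["ee_rot"]).as_matrix(); print(s["position"].round(1),np.hypot(*p).round(1),np.degrees(np.arctan2(p[1],p[0])).round(2),"toolx",np.degrees(np.arctan2(M[1,0],M[0,0])).round(1),s["contact_force"].round(2))
T=get_image("top")
def at(th): return pv+260*np.array([np.cos(th),np.sin(th)])
best=None
import sys
g=np.radians(float(sys.argv[1])); u,v=map(int,proj(T,(*at(g),205)))
f=fit(hull(T,(u-42,v-42,u+42,v+42),205,120)); d=f[:2]-pv; print("ring",f,"dist",np.hypot(*d).round(1),"ang",np.degrees(np.arctan2(d[1],d[0])).round(2))
E
python3 q.py -142
```

```text
[581.9  -0.9 192.3] 143.5 -152.32 toolx -143.1 [-0.24  1.38 -0.97]
ring [503.6 -89.4  66.3] dist 257.4 ang -142.94
```

Call:
{"name": "drive_tool", "arguments": {"deltas": [[[0.04,-0.25,0],[0,0,-1]],[[0.04,-0.25,0],[0,0,-1]],[[0.04,-0.25,0],[0,0,-1]],[[0.04,-0.25,0],[0,0,-1]],[[0.04,-0.25,0],[0,0,-1]],[[0.04,-0.25,0],[0,0,-1]],[[0.04,-0.25,0],[0,0,-1]],[[0.04,-0.25,0],[0,0,-1]],[[0.04,-0.25,0],[0,0,-1]],[[0.04,-0.25,0],[0,0,-1]],[[0.04,-0.25,0],[0,0,-1]],[[0,0,0],[0,0,0]]]}}

```text
clock: 7.05
position: [597.0, -24.6, 192.2]
ee_rot: [-0.405, 0.914, -0.0, -0.0]
contact_force: [0.8, -1.0, 0.2]
gripper_width: -0.2
grasp_force: 0.0
```

```bash
cat >> q.py <<'E'
S=get_image("scene"); u,v=map(int,proj(T,(552,-139.5,100)))
a=np.hstack([cv2.resize(c["img"][y:y+130,x:x+130,::-1],(400,400),interpolation=cv2.INTER_CUBIC) for c,x,y in((T,u-70,v-70),(S,200,130))])
cv2.imwrite(f"pics/{sys.argv[2]}.png",a); print(u-70,v-70)
E
python3 q.py -132 b1
```

```text
[597.  -24.6 192.2] 143.9 -141.11 toolx -132.2 [ 0.76 -1.01  0.21]
ring [ 537.3 -129.7   67.6] dist 260.1 ang -131.31
303 156
```

View pics/b1.png

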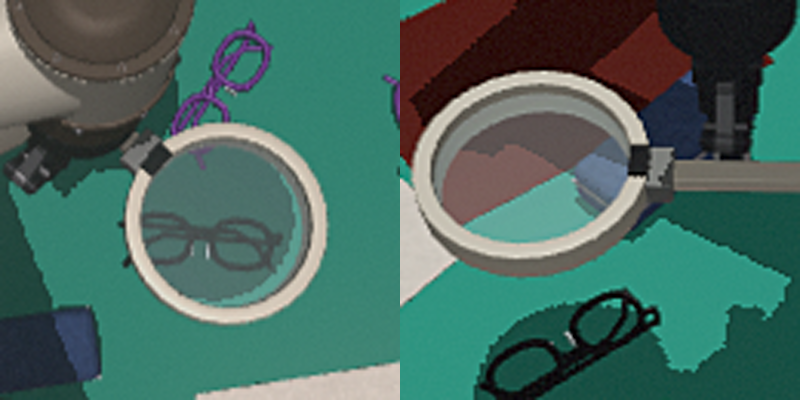

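The top crop shows the bridge through the glass at (203,232), which is pixel (369,231), in agreement with the earlier point. The lens still has to turn about 4°.

Call:
{"name": "drive_tool", "arguments": {"deltas": [[[0.04,-0.25,0],[0,0,-1]],[[0.04,-0.25,0],[0,0,-1]],[[0.04,-0.25,0],[0,0,-1]],[[0.03,-0.2,0],[0,0,-0.8]],[[0,0,0],[0,0,0]],[[0,0,0],[0,0,0]]]}}

```text
clock: 7.75
position: [603.3, -31.6, 192.3]
ee_rot: [-0.435, 0.9, -0.0, 0.0]
contact_force: [0.9, 0.6, 0.1]
gripper_width: -0.1
grasp_force: 0.0
```

```bash
cat >> q.py <<'E'
print("bridge T",ray(T,369,231.4,19),"px for S bridge",proj(T,ray(S,255,245.4,19)))
k=cv2.cvtColor(T["img"],cv2.COLOR_RGB2GRAY)
a=cv2.resize(T["img"][185:285,310:430,::-1],(720,600),interpolation=cv2.INTER_CUBIC); cv2.imwrite(f"pics/{sys.argv[2]}z.png",a)
E
python3 q.py -128 b2
```

```text
[603.3 -31.6 192.3] 143.7 -137.36 toolx -128.4 [0.87 0.55 0.13]
ring [ 550.6 -140.5   67.6] dist 260.0 ang -127.53
303 156
bridge T [ 549.74399381 -140.58293595   19.        ] px for S bridge (np.float64(368.6346432422614), np.float64(230.17005012271218))
```

View pics/b2z.png

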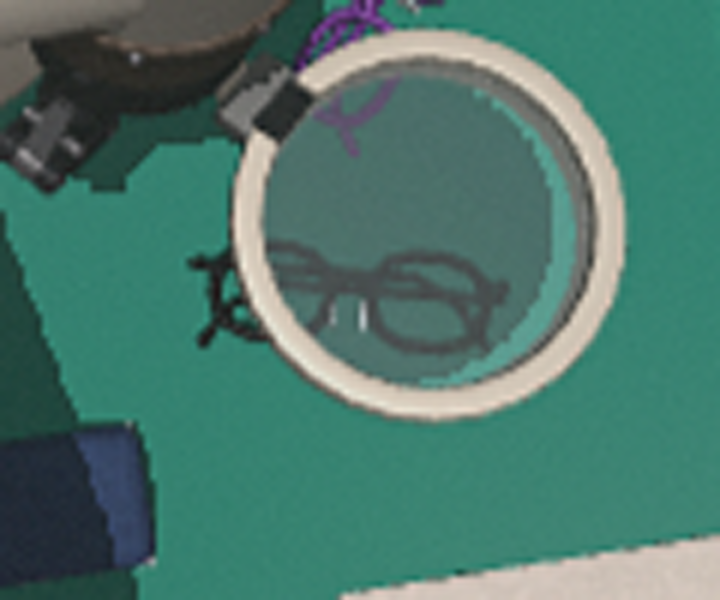

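The ring centre is at (550.6,-140.5) and the bridge at about (549.5,-140), so they agree within measuring error. The sideways offset seen in the picture is parallax. Now I'll back off and rise.

Call:
{"name": "drive_tool", "arguments": {"deltas": [[[0,0.4,0],[0,0,0]],[[0,0.8,0],[0,0,0]],[[0,1.2,0],[0,0,0]],[[0,1.2,0],[0,0,0]],[[0,0,-2],[0,0,0]],[[0,0,-3],[0,0,0]],[[0,0,-3],[0,0,0]],[[0,0,-3],[0,0,0]],[[0,2,-1.5],[0,0,0]],[[0,3,0],[0,0,0]],[[0,3,0],[0,0,0]],[[0,0,0],[0,0,0]]]}}

```text
clock: 9.05
position: [509.3, 42.1, 318.3]
ee_rot: [-0.437, 0.9, 0.0, 0.001]
contact_force: [-0.5, -0.7, 0.2]
gripper_width: 0.1
grasp_force: 0.0
```

```bash
python3 q.py -127.5 b3; python3 -c "
from n import *
S=get_image('scene');T=get_image('top')
b,t=knob(S,(370,165,402,200));print('knob S',b)
cv2.imwrite('pics/end.png',np.vstack([S['img'][60:360,:],T['img'][90:390,:]])[:,:,::-1])"
```

```text
[509.3  42.1 318.3] 201.1 -173.26 toolx -128.2 [-0.5  -0.71  0.24]
ring [ 550.4 -140.8   67.5] dist 260.4 ang -127.53
303 156
bridge T [ 549.74399381 -140.58293595   19.        ] px for S bridge (np.float64(368.6346432422614), np.float64(230.17005012271218))
knob S [386.36057692 179.32211538]
```

View pics/end.png

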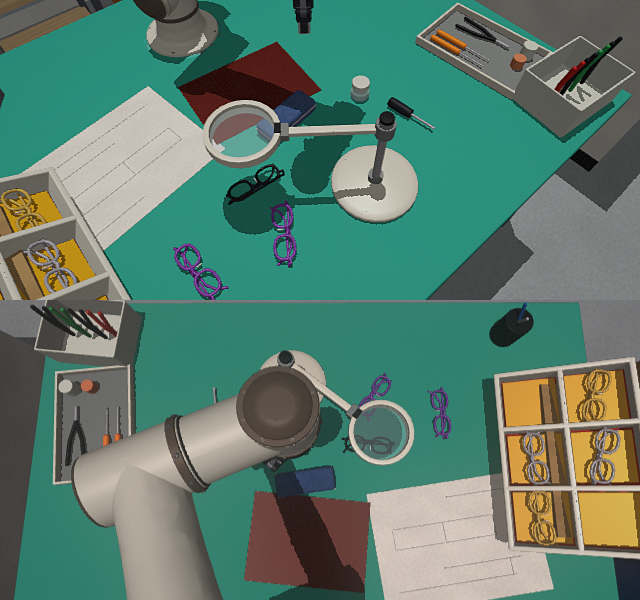

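The lens stayed at (550.4,-140.8), the knob has not moved (386.4,179.3), the other items lie as before, and the hand is clear.

```bash
python3 -c "
from bench import arm
print(arm.job_done())"
```

```text
the job is handed in; nothing more can be done
None
```

The magnifier's arm was swung about 23° so the lens centre measures within about 2 mm of the middle of the spectacles' bridge; the stand did not move, nothing else looks disturbed, the hand is clear and the job is handed in.

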